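Close the quick clamp on a pressure transmitter

TASK

Clamp the pressure transmitter in its test fixture: first swing the clamp strap round over the transmitter with the outside of a finger until it rests against its stop pin, then push the cam lever fully down along the strap. Only push with closed fingers or a fingertip: do not take the strap or the lever between the fingers. Leave the transmitter lying in its cradle and the small parts around the fixture where they are.

Things in the scene. Friction and masses are not known exactly. Their poses are not given: they have to be found in the camera images.
- clamp_fixture: Clamp fixture, fixed, turned up to 0.4 rad. Base plate x -47..118, y -58..58 mm, on 8 mm feet. Origin 8 mm above the worktop, under the transmitter's barrel; y runs along the transmitter, x from the barrel (x = 0) to the pivot post (x = 85, y = 0 mm). Heights above the worktop: bed 32, cheeks 45 mm; stop pin 90 mm (10 mm thick, at x = 52, y = -14.5 mm). Nothing else under the strap but its pad is over 67 mm.
- strap_pivot (a point): Point on the vertical axis of the strap's pivot post, at mid-height of the strap (86 mm above the worktop). A nut and the post's top reach 101 mm above the worktop.
- strap (a joint): Angle of the clamp strap about its vertical post, rad: 0 = fully open, 1.9 = home on the stop pin, over the barrel, pointing along the fixture's -x. Grows counter-clockwise seen from above; starts at 0 to 0.5, pointing to the fixture's +y side. It points along the fixture's x axis turned by (1.242 + value). Stays where it is left; about 1 N at 55 mm from the post moves it.
- strap_mid (a point): Middle of the strap's dark steel bar, 55 mm from the post's axis; 18 mm wide, 16 mm high (78 to 94 mm above the worktop), reaching 104 mm from the post's axis. Site x points along the strap away from the post, z up. Push on its -y side. Its plain sides are free from 16 to 74 mm from the post's axis; beyond stands the lever's fork (25 mm wide, up to 110 mm above the worktop).
- lever_pivot (a point): Middle of the cam lever's axle, which lies across the strap 85 mm from the post's axis, 106 mm above the worktop; it goes round with the strap. Site x points along the strap away from the post.
- lever (a joint): Angle of the cam lever, rad: 0 = upright, 1.45 = fully down on its stop, lying along the strap towards the post, rising 0.12 rad above level. Starts at 0 to 0.2. Stays where it is left; about 3 N at its end moves it. Pushing it down lowers a rubber pad 6 mm onto the barrel.
- lever_tip (a point): Middle of the cam lever's free end, 72 mm from its axle. Lever: steel bar 12 mm wide, 8 mm thick, with a black grip 15 mm wide, 12 mm thick over the last 30 mm. Site z points along the lever from axle to end, point x is the direction it faces away from the post when upright: push on that face.
- transmitter: Pressure transmitter, 148 mm long, 34 mm thick, light barrel with a black square head at its +y end; lies loose in the cradle. Origin at the middle of its underside, 32 mm above the worktop; y along its length. Its top is 65 to 66 mm above the worktop, 4 mm under the raised pad.
- gland: Bystander: grey cable gland standing upright, 26x30x45 mm, behind the fixture; origin at its underside.
- union: Bystander: brass pipe union standing upright, 22x25x44 mm, behind the fixture; origin at its underside.
- battery: Bystander: small black battery block 26x52x17 mm lying in front of the fixture; origin at the middle of its underside.

How it is judged:
By the outcome, as a careful person would: the job done as asked, in the order asked, and still so for the second after the job is handed in, with the robot touching nothing.
It also fails if it takes over 51 s, if anything falls off the work surface, if the arm or the gripper's body presses on something with over 40 N, if the wrist force passes 120 N, or if a joint passes its speed limit or range.

ROBOT

A 7-joint arm with a two-finger parallel gripper is mounted at the origin on a cart in front of the work surface, level with it; the furniture and walls round the work are solid. World frame = base frame: x ahead of the robot, y to its left, z up, the work surface at z = 0. Lengths are in m, angles in rad, forces in N, time in s.
With the tool pointing down it reaches from about 0.425 to 0.925 m from the base axis. Payload 6.8 kg.
Tool frame: the origin (TCP) lies between the finger pads; the fingertips stand 17 mm ahead of it and the grasp point (between the pads) lies 2 mm behind it; z points along the fingers, y is the direction in which the jaws open and shut (so a half turn about z gives the same grasp; the last joint's range is limited). The gripper opens to 85 mm and grips with 20 to 120 N. Pads are 22 mm wide; open, the fingers measure 114 mm over their backs; the gripper's body (76 mm by 85 mm) begins 54 mm behind the grasp point. The pads swing forward as they close: fully open they stand 13 mm farther back than shut.
Start: joints at [-1.458, 0.477, 0.022, 1.555, -0.011, 1.109, -0.083], TCP at [0.148, 0.659, 0.226] pointing down, gripper open.
Joint ranges: [-2.96, 2.96], [-0.34, 2.1], [-1.41, 1.46], [0.24, 2.44], [-1.37, 4.51], [0.17, 1.92], [-2.96, 2.96]. Speed limits (rad/s): [2.39, 2.39, 3.14, 3.14, 3.14, 3.14, 3.14].

INTERFACE

Orientations are given as a unit quaternion [w, x, y, z].
In Python, from station import bot gives the robot as it stands. The module is installed in compiled form; this text tells all that it offers.
- The arm moves only by the tool carry_out, never from a script. Its argument "moves" is a list of rows, each a list of 3 entries, a list of its own where there are three numbers: the turn, a rotation vector about the tool's x, y, z in degrees, then the shift along the tool's x, y, z in cm, then the finger opening in cm, from 0 to 8.54. A call has 1 to 5 rows; each row is the pose to reach, as a shift and turn from the pose commanded when the call began, along the tool's axes at that moment; what a row does not reach only later rows make up. A row lasts 1/8 s, in which the tool goes at most 62.5 mm and 10.7 degrees, less where a joint would pass 70% of its speed; a pose out of reach is approached as far as the arm can. A call with a gripper value outside its range is refused whole. The fingers move at their own pace and stop on an object; "newtons" is the grip in N (left out, the last holds). Time passes only in rows, so rows that repeat a pose let the fingers close. It gives the time, the measured TCP pose, the force and the opening at its end, in the units of the state.
- bot.get_obs(): the state, without advancing time (a new reading comes with each control period).
- bot.read_camera(name): name is "scene" or "top"; returns the picture (480x640x3 uint8, red, green, blue); there is no depth.
- bot.camera_info(name): a dict with "vertical_fov" (degrees; the focal length in pixels is half the picture's height over the tangent of half this angle, whatever the lens; pixels are square), "cx", "cy" (the principal point, pixels), "k1" (the pictures are not rectified: a ray, as slopes to the right and down, at radius r is drawn at 1 + k1 r^2 times it, then the intrinsics apply), "position" and "attitude" of the camera in the world. Camera axes: x right, y up, looking along -z (the intrinsics and any distortion apply to the point x, -y, -z); pixel columns grow to the right and rows downward; lengths in m; the calibration is good to about 2 mm. A picture is of the moment at which its call begins. camera_info takes no time and is no camera call.
- bot.hand_in(): hands the job in, once; it reports no verdict.
Trained networks look in the newest picture that a camera, given by its name, has taken for a name from the list of things; names that differ only in an ending like _2 or _b are one class to them, and where a whole thing is asked for, a point or a joint stands for the part that bears it (a point fixed in the world has none). Each returns a list of dicts, best first, with "score" (0 to 1); they miss things now and then, are a little off and sometimes report something else, mostly with a low value. They report only what shows in the picture. A call takes as long as a camera call.
- bot.silhouettes(label, camera): "region" (480x640 bool, what is visible of it) and "location" ([column, row] in pixels, amid what is visible of it).
The state is a dict: "t": time; "q": joint angles; "joint_vel": joint speeds; "joint_torque": joint torques, N m; "eef_pos": TCP position; "tool_rot": TCP orientation; "contact_force": force on the tool from outside, world axes, zero at the start; "torque": the same for the moment, N m; "gripper_width": opening from 0.0 (shut) to 1.0 (fully open).
Only numpy, scipy, OpenCV 4.12 (cv2) and the standard library are available. Lean on these libraries where they do the work, as an engineer would, in place of code of your own. Each camera call takes 0.05 s, during which the arm holds its last target. There are 200 camera calls.

## Working session

There is one attempt and no reset: what is moved stays moved. The work goes in short steps, Python scripts to look and compute and a tool call to move; the robot and the scene stay as the last step left them, time stands still between calls to the robot, and variables do not carry over. Pictures are saved under pics/ and viewed, about 8 in all and at most 12, crops included, and the job is handed in when it is done.

Besides the shell and the picture viewer there is one more tool, called after "Emit:" as name(argument=value, ...), one argument or row to a line, values as JSON. carry_out: Moves the arm, as the interface text tells. Its arguments: {"type":"object","properties":{"moves":{"type":"array"},"newtons":{"type":"number"}},"required":["moves"]}

```bash
mkdir -p pics
cat > h.py <<'E'
import numpy as np, cv2
from station import bot
from scipy.spatial.transform import Rotation as R
def cam(n):
    c=bot.camera_info(n); f=240/np.tan(np.radians(c['vertical_fov'])/2)
    a=np.array(c['attitude'],float)
    M=a if a.shape==(3,3) else R.from_quat(a[[1,2,3,0]]).as_matrix()
    return c,f,M,np.array(c['position'])
def proj(n,p):
    c,f,M,o=cam(n); q=(np.atleast_2d(p)-o)@M; s=np.c_[q[:,0]/-q[:,2],-q[:,1]/-q[:,2]]
    s=s*(1+c['k1']*(s**2).sum(1,keepdims=True)); return s*f+[c['cx'],c['cy']]
def ray(n,uv):
    c,f,M,o=cam(n); d=(np.array(uv,float)-[c['cx'],c['cy']])/f; s=d.copy()
    for _ in range(20): s=d/(1+c['k1']*(s@s))
    v=M@np.array([s[0],-s[1],-1]); return o,v/np.linalg.norm(v)
def atz(n,uv,z):
    o,v=ray(n,uv); return o+v*(z-o[2])/v[2]
def tri(uvs):
    A=0;b=0
    for n,uv in uvs:
        o,v=ray(n,uv);P=np.eye(3)-np.outer(v,v);A=A+P;b=b+P@o
    return np.linalg.solve(A,b)
def save(n,f): cv2.imwrite('pics/'+f,bot.read_camera(n)[:,:,::-1])
E
python3 - <<'E'
from h import *
save('scene','s1.png');save('top','t1.png')
for n in('scene','top'):
    print(bot.camera_info(n))
    for l in('clamp_fixture','strap','lever','transmitter','gland','union','battery'):
        for d in bot.silhouettes(l,n)[:2]:
            ys,xs=np.nonzero(d['region']); print(n,l,round(d['score'],2),d['location'],xs.min(),xs.max(),ys.min(),ys.max(),len(xs))
print(bot.get_obs())
E
```

```text
{'vertical_fov': 43.32561605084457, 'cx': 323.4192600588869, 'cy': 238.0632565620546, 'k1': 0.011316495287722213, 'position': array([ 0.14346543, -0.7879293 ,  0.59826137]), 'attitude': array([ 0.83537545,  0.49340834, -0.13164334, -0.20338654])}
scene clamp_fixture 0.92 [346.7, 292.0] 280 396 187 337 4921
scene strap 0.57 [343.2, 232.7] 329 372 187 262 1129
scene strap 0.19 [340.6, 205.2] 333 345 186 228 331
scene lever 0.69 [343.2, 206.1] 333 345 187 228 326
scene transmitter 0.77 [318.6, 282.6] 293 351 262 312 1388
scene gland 0.64 [398.6, 250.2] 389 403 238 262 290
scene battery 0.75 [210.7, 310.3] 199 223 297 322 454
{'vertical_fov': 55.97402751209548, 'cx': 316.50136272750103, 'cy': 239.3665256298144, 'k1': 0.03325095253324818, 'position': array([0.42931776, 0.01865675, 0.9845021 ]), 'attitude': array([-0.70086865, -0.05640466,  0.05430483,  0.70898   ])}
top clamp_fixture 0.82 [345.9, 229.5] 297 381 200 282 3402
top clamp_fixture 0.66 [372.1, 163.8] 367 378 159 172 120
top strap 0.84 [322.3, 210.7] 296 355 200 220 740
top transmitter 0.79 [351.0, 256.5] 317 386 245 267 976
top
[... 276 characters left out ...]
-1.45809988,  0.47701613,  0.02239623,  1.55543125, -0.01150085,
        1.10931679, -0.08309191]), 'joint_vel': array([-2.36622371e-04,  1.22515108e-05, -1.15847343e-03,  3.29111145e-04,
        3.27768022e-04,  3.22893173e-04,  7.59255672e-04]), 'joint_torque': array([-2.53869512e-04, -5.96246159e+01,  1.60642728e+00, -2.81550622e+01,
        1.24638376e-02,  1.32297297e-03, -2.55311910e-06]), 'eef_pos': array([0.14782101, 0.658608  , 0.22548379]), 'tool_rot': array([-8.29526220e-06,  1.10179260e-01,  9.93911732e-01, -2.12442887e-05]), 'contact_force': array([ 0.42188751, -0.4990252 ,  0.88289586]), 'torque': array([0.02067042, 0.01178043, 0.00645208]), 'gripper_width': 0.9941207959105864}
```

Run:
```python
import cv2,numpy as np
a=cv2.imread('pics/s1.png')[170:350,190:420];b=cv2.imread('pics/t1.png')[140:350,280:400]
a=cv2.resize(a,None,fx=2,fy=2,interpolation=2);a=cv2.resize(cv2.imread('pics/s1.png')[175:350,260:420],None,fx=3,fy=3,interpolation=2)
b=cv2.resize(cv2.imread('pics/t1.png')[190:290,285:395],None,fx=2.9,fy=2.9,interpolation=2)
o=np.zeros((540,800,3),np.uint8);o[:a.shape[0],:a.shape[1]]=a;o[:b.shape[0],481:481+b.shape[1]]=b
cv2.imwrite('pics/c1.png',o)
```

```text
(no output)
```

View pics/c1.png

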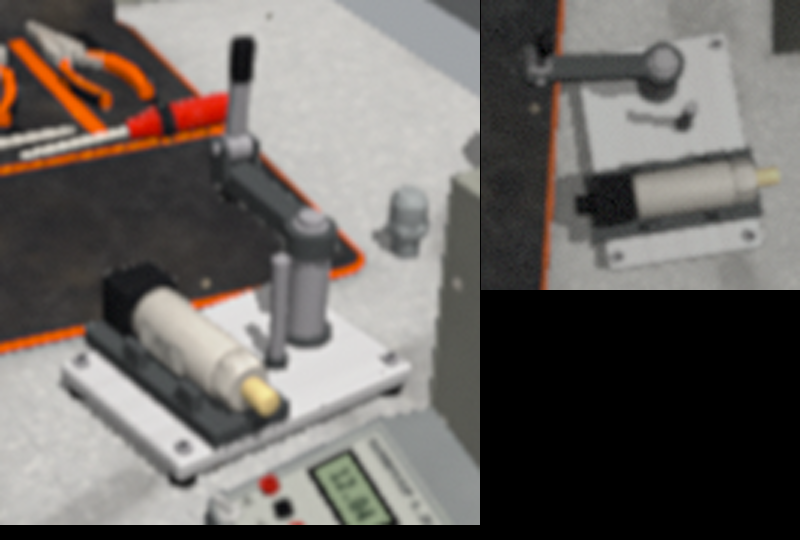

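View pics/t1.png

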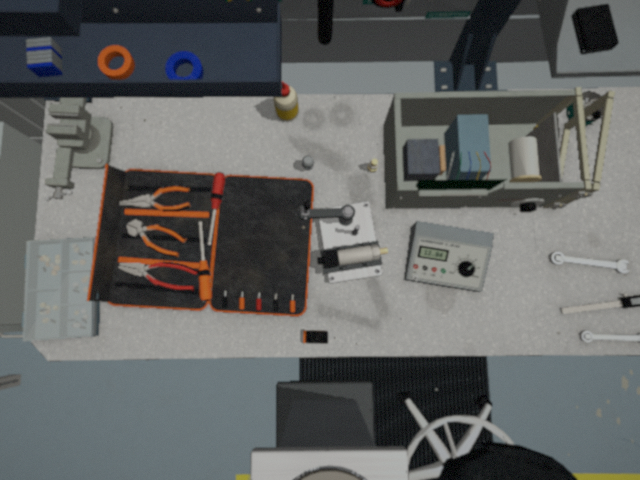

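```bash
cat > fit.py <<'E'
from h import *
from scipy.optimize import least_squares
def pts(p):
    X,Y,w,s,l=p; c=np.array([X,Y,0]); Rz=lambda a:np.array([[np.cos(a),-np.sin(a),0],[np.sin(a),np.cos(a),0],[0,0,1]])
    F=lambda v:c+Rz(w)@np.array(v)
    P=F([.085,0,0]); S=lambda v:P+Rz(w+1.242+s)@np.array(v)
    return dict(nut=S([0,0,.101]),post=P,pin=F([.052,-.0145,.09]),axle=S([.085,0,.106]),tip=S([.085-.072*np.sin(l),0,.106+.072*np.cos(l)]),
      mid=S([.055,0,.086]),c1=F([-.047,-.058,.014]),c2=F([.118,-.058,.014]),c3=F([-.047,.058,.014]),c4=F([.118,.058,.014]),ux=np.array([np.cos(w+1.242+s),np.sin(w+1.242+s),0]))
def fit(obs,p0,free=(0,1,2,3,4)):
    free=list(free)
    def full(q): p=np.array(p0,float); p[free]=q; return p
    r=lambda q:np.concatenate([(proj(n,pts(full(q))[k])[0]-uv) for n,k,uv in obs])
    o=least_squares(r,np.array(p0,float)[free],loss='soft_l1',x_scale=.1); p=full(o.x)
    for (n,k,uv),e in zip(obs,r(o.x).reshape(-1,2)): print(n,k,uv,e.round(1))
    print('p',p.round(4)); return p
E
python3 - <<'E'
from fit import *
obs=[('scene','nut',(363.7,245.7)),('scene','pin',(353.7,260.3)),('scene','axle',(339,224.3)),('scene','tip',(340.7,190)),('scene','c1',(320,331.7)),('scene','c2',(396,297)),('scene','c3',(281.7,297.7)),
('top','nut',(348.1,210)),('top','pin',(357,228)),('top','tip',(305.3,205.5)),('top','c2',(366,202.4)),('top','c1',(381.9,272)),('top','c3',(330.2,282.4))]
p=fit(obs,[.42,0,0,.2,.1])
print('tri nut',tri([('scene',(363.7,245.7)),('top',(348.1,210))]))
print('tri tip',tri([('scene',(340.7,190)),('top',(305.3,205.5))]))
for n in('scene','top'):
    o=cv2.imread('pics/%s1.png'%n[0]);
    for k,v in pts(p).items():
        if k in('ux','post'):continue
    print
d=pts(p); print({k:v.round(4) for k,v in d.items()})
for u,z in(((308,162),.02),((372,164),.02),((314,337),.01)): print(atz('top',u,z))
E
```

```text
scene nut (363.7, 245.7) [-0.3  0.3]
scene pin (353.7, 260.3) [-0.2  0.7]
scene axle (339, 224.3) [-1.8 -1.3]
scene tip (340.7, 190) [-0.6 -2.8]
scene c1 (320, 331.7) [0.5 1.2]
scene c2 (396, 297) [1.4 1.3]
scene c3 (281.7, 297.7) [-2.1  1. ]
top nut (348.1, 210) [-1.3 -0.2]
top pin (357, 228) [-0.5 -2.5]
top tip (305.3, 205.5) [ 0.9 -2.8]
top c2 (366, 202.4) [ 1.6 -2.7]
top c1 (381.9, 272) [0.  1.4]
top c3 (330.2, 282.4) [-1.5  0.2]
p [ 0.5443 -0.0543  0.1588  0.2097  0.0788]
tri nut [ 0.62721772 -0.04321944  0.10293038]
tri tip [0.62371016 0.03917136 0.17195177]
{'nut': array([ 0.6282, -0.0408,  0.101 ]), 'post': array([ 0.6282, -0.0408,  0.    ]), 'pin': array([ 0.5979, -0.0604,  0.09  ]), 'axle': array([0.6248, 0.0441, 0.106 ]), 'tip': array([0.625 , 0.0384, 0.1778]), 'mid': array([0.626 , 0.0141, 0.086 ]), 'c1': array([ 0.507, -0.119,  0.014]), 'c2': array([ 0.6699, -0.0929,  0.014 ]), 'c3': array([ 0.4887, -0.0044,  0.014 ]), 'c4': array([0.6516, 0.0217, 0.014 ]), 'ux': array([-0.0397,  0.9992,  0.    ])}
[0.75586013 0.03759614 0.02      ]
[ 0.74939507 -0.10422207  0.02      ]
[0.37490903 0.02830317 0.01      ]
```

```bash
cat >> fit.py <<'E'
P0=np.array([.5443,-.0543,.1588,.2097,.0788])
def ori(lean,w=P0[2]):   # tool x along fixture -x, leaned by 'lean' deg towards fixture +x
    x=-np.array([np.cos(w),np.sin(w),0]); z=np.array([0,0,-1.]); M=np.c_[x,np.cross(z,x),z]
    return R.from_matrix(M)*R.from_euler('y',lean,degrees=True)
def now():
    o=bot.get_obs(); q=o['tool_rot']; return np.array(o['eef_pos']),R.from_quat(np.array(q)[[1,2,3,0]])
def row(tip,Rt,grip=0,base=None):
    p0,R0=base or now(); tcp=np.array(tip)-.017*Rt.as_matrix()[:,2]
    print((R0.inv()*Rt).as_rotvec(degrees=True).round(1).tolist(),(R0.inv().apply(tcp-p0)*100).round(2).tolist(),grip)
def strap_tip(phi,r,off,z,p=P0):  # phi = strap joint angle
    d=pts([*p[:3],phi,0]); u=d['ux']; v=np.array([-u[1],u[0],0]); return d['post']+r*u-off*v+[0,0,z]
E
python3 - <<'E'
from fit import *
row(strap_tip(.21,.045,.042,.25),ori(30)); row(strap_tip(.21,.045,.042,.083),ori(30)); print(strap_tip(.21,.045,.042,.083))
E
```

```text
[5.7, 29.6, -21.2] [-65.88, -51.98, -3.92] 0
[5.7, 29.6, -21.2] [-65.88, -51.98, 12.78] 0
[0.66839722 0.00578505 0.083     ]
```

Emit:
carry_out(
  moves=[
    [[0,0,-5],[-4.7,-3.7,-1],0],
    [[0,0,-10],[-9.4,-7.4,-2],0],
    [[0,0,-15],[-14.1,-11.1,-3],0],
    [[0,0,-21],[-18.8,-14.8,-4],0],
    [[0,0,-21],[-23.5,-18.5,-4],0],
  ],
  newtons=40,
)

```text
t: 1.42
eef_pos: [0.3381, 0.4255, 0.2667]
tool_rot: [0.001, -0.073, 0.997, 0.001]
contact_force: [1.1, 0.5, -0.5]
gripper_width: -0.003
```

Run:
```python
from fit import *
print(now()[0]); row(strap_tip(.21,.045,.042,.25),ori(0));row(strap_tip(.21,.045,.042,.25),ori(30))
```

```text
[0.33810387 0.42546851 0.26672459]
[0.1, 0.1, -0.7] [-26.54, -46.35, -0.07] 0
[0.3, 30.1, -0.6] [-27.39, -46.34, 0.15] 0
```

Emit:
carry_out(
  moves=[
    [[0,6,0],[-3,-5,0],0],
    [[0,12,0],[-6,-10,0],0],
    [[0,18,0],[-9,-15,0],0],
    [[0,24,0],[-12,-20,0],0],
    [[0,30,0],[-15,-25,0],0],
  ],
)

```text
t: 2.05
eef_pos: [0.5226, 0.1998, 0.266]
tool_rot: [-0.259, -0.071, 0.963, -0.018]
contact_force: [1.4, 0.7, 0.2]
gripper_width: -0.001
```

Run:
```python
from fit import *
print(now()[0]); row(strap_tip(.21,.045,.042,.22),ori(30))
```

```text
[0.52260978 0.19981915 0.26601724]
[0.4, -0.1, -0.6] [-12.33, -21.31, -3.56] 0
```

Emit:
carry_out(
  moves=[
    [[0,0,0],[-3.2,-5.3,-0.9],0],
    [[0,0,0],[-6.4,-10.6,-1.8],0],
    [[0,0,0],[-9.6,-16,-2.7],0],
    [[0,0,-0.5],[-12.3,-21.3,-3.5],0],
    [[0,0,-0.5],[-12.3,-21.3,-3.5],0],
  ],
)

```text
t: 2.68
eef_pos: [0.6758, 0.0016, 0.2324]
tool_rot: [-0.259, -0.07, 0.963, -0.019]
contact_force: [-0.7, -0.8, 0.0]
gripper_width: 0.002
```

Run:
```python
from fit import *
print(now()[0]); row(strap_tip(.21,.045,.042,.22),ori(30));row(strap_tip(.21,.045,.042,.083),ori(30))
save('scene','s2.png');save('top','t2.png')
a=cv2.resize(cv2.imread('pics/s2.png')[130:330,260:420],None,fx=2.5,fy=2.5,interpolation=2)
b=cv2.resize(cv2.imread('pics/t2.png')[130:330,260:420],None,fx=2.5,fy=2.5,interpolation=2)
o=np.hstack([a,b])
for i,n in enumerate(('scene','top')):
    for k,v in pts(P0).items():
        if k in('nut','pin','tip','axle','c1','c2','c3','mid'): q=(proj(n,v)[0]-[260,130])*2.5+[400*i,0]; cv2.circle(o,(int(q[0]),int(q[1])),2,(0,0,255),-1)
cv2.imwrite('pics/c2.png',o)
```

```text
[0.67584507 0.00161814 0.23239022]
[0.4, -0.1, -0.7] [-0.03, 0.53, -0.29] 0
[0.4, -0.1, -0.7] [-6.91, 0.54, 11.56] 0
```

View pics/c2.png

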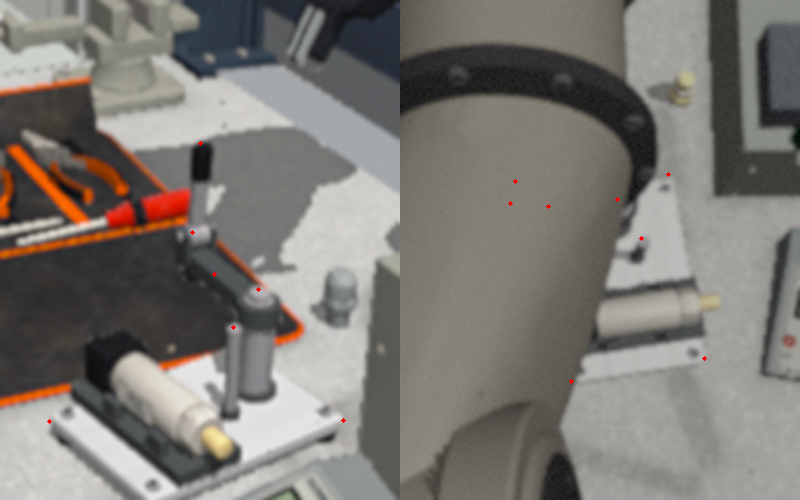

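Emit:
carry_out(
  moves=[
    [[0,0,0],[-2.3,0.5,4],0],
    [[0,0,0],[-4.6,0.5,7.8],0],
    [[0,0,0],[-6.9,0.5,11.6],0],
    [[0,0,0],[-6.9,0.5,11.6],0],
  ],
)

```text
t: 3.28
eef_pos: [0.673, 0.0167, 0.0965]
tool_rot: [-0.262, -0.076, 0.962, -0.017]
contact_force: [0.0, 0.7, 0.7]
gripper_width: -0.006
```

Run:
```python
from fit import *
p,Rr=now(); print(p,p+.017*Rr.as_matrix()[:,2], bot.get_obs()['contact_force'])
for f,off in((.21,.028),(.21,.020),(.35,.020),(.5,.02),(.65,.021),(.8,.022),(.95,.023),(1.1,.024),(1.25,.024),(1.4,.024),(1.55,.024),(1.7,.024),(1.8,.024),(1.9,.024)): row(strap_tip(f,.045,off,.083),ori(30))
save('scene','s3.png');save('top','t3.png')
a=cv2.resize(cv2.imread('pics/s3.png')[130:330,260:420],None,fx=2.5,fy=2.5,interpolation=2)
b=cv2.resize(cv2.imread('pics/t3.png')[130:330,260:420],None,fx=2.5,fy=2.5,interpolation=2)
cv2.imwrite('pics/c3.png',np.hstack([a,b]))
```

```text
[0.67302582 0.01668054 0.09645093] [0.66451317 0.01544195 0.08178803] [0.00673475 0.73382128 0.73561943]
[0.4, -0.4, 0.0] [1.07, -0.84, 0.48] 0
[0.4, -0.4, 0.0] [1.76, -0.75, 0.88] 0
[0.4, -0.4, 0.0] [2.29, -0.44, 1.19] 0
[0.4, -0.4, 0.0] [2.89, -0.21, 1.55] 0
[0.4, -0.4, 0.0] [3.44, -0.05, 1.87] 0
[0.4, -0.4, 0.0] [4.0, 0.02, 2.2] 0
[0.4, -0.4, 0.0] [4.58, 0.01, 2.54] 0
[0.4, -0.4, 0.0] [5.15, -0.09, 2.87] 0
[0.4, -0.4, 0.0] [5.77, -0.36, 3.23] 0
[0.4, -0.4, 0.0] [6.35, -0.73, 3.57] 0
[0.4, -0.4, 0.0] [6.87, -1.2, 3.87] 0
[0.4, -0.4, 0.0] [7.33, -1.75, 4.14] 0
[0.4, -0.4, 0.0] [7.59, -2.16, 4.29] 0
[0.4, -0.4, 0.0] [7.82, -2.6, 4.42] 0
```

View pics/c3.png

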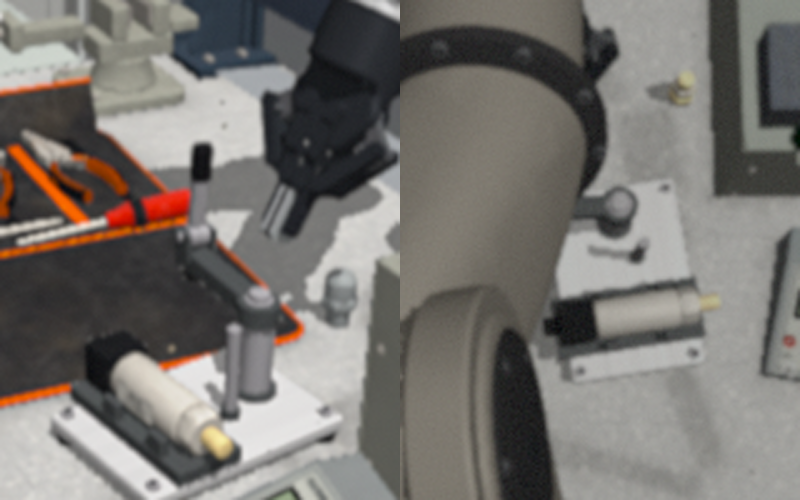

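Emit:
carry_out(
  moves=[
    [[0,0,0],[0.6,-0.8,0.3],0],
    [[0,0,0],[1.2,-0.7,0.6],0],
    [[0,0,0],[1.8,-0.6,0.9],0],
    [[0,0,0],[2.3,-0.4,1.2],0],
    [[0,0,0],[2.9,-0.2,1.55],0],
  ],
)

```text
t: 4.0
eef_pos: [0.6432, 0.0075, 0.1005]
tool_rot: [-0.258, -0.075, 0.963, -0.018]
contact_force: [-0.6, 0.2, -0.6]
gripper_width: 0.001
```

Run:
```python
from fit import *
p,Rr=now(); print(p,p+.017*Rr.as_matrix()[:,2], bot.get_obs()['contact_force'])
for f,off in((.5,.02),(.65,.021),(.8,.022),(.95,.023),(1.1,.024),(1.25,.024),(1.4,.024)): row(strap_tip(f,.045,off,.083),ori(30))
save('scene','s4.png')
d=bot.silhouettes('strap','scene')[:1]
for x in d: ys,xs=np.nonzero(x['region']); print(x['score'],x['location'],xs.min(),xs.max(),ys.min(),ys.max())
for f in(.2,.35,.5): print(f,proj('scene',pts([*P0[:3],f,.08])['tip']))
for x in bot.silhouettes('lever','scene')[:1]: ys,xs=np.nonzero(x['region']); print(x['score'],x['location'],xs.min(),xs.max(),ys.min(),ys.max())
```

```text
[0.64316085 0.00750626 0.10046875] [0.63475082 0.00627482 0.08574615] [-0.63207352  0.23592843 -0.63673262]
[0.4, 0.0, -0.1] [0.02, 0.23, 0.33] 0
[0.4, 0.0, -0.1] [0.57, 0.39, 0.65] 0
[0.4, 0.0, -0.1] [1.14, 0.46, 0.98] 0
[0.4, 0.0, -0.1] [1.72, 0.45, 1.31] 0
[0.4, 0.0, -0.1] [2.29, 0.34, 1.64] 0
[0.4, 0.0, -0.1] [2.91, 0.07, 2.0] 0
[0.4, 0.0, -0.1] [3.49, -0.3, 2.33] 0
0.66 [340.6, 233.6] 331 372 188 262
0.2 [[340.57398298 187.15405629]]
0.35 [[334.92783514 188.62299864]]
0.5 [[329.87242175 190.45571792]]
0.91 [339.4, 204.7] 334 345 187 228
```

Run:
```python
from fit import *
a=cv2.imread('pics/s4.png')[170:300,300:420]
a=cv2.resize(a,None,fx=4.5,fy=4.5,interpolation=2)
p,Rr=now()
for k in (0,.017):
  q=(proj('scene',p+k*Rr.as_matrix()[:,2])[0]-[300,170])*4.5; cv2.circle(a,(int(q[0]),int(q[1])),3,(0,0,255),-1)
cv2.imwrite('pics/c4.png',a)
```

```text
(no output)
```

View pics/c4.png

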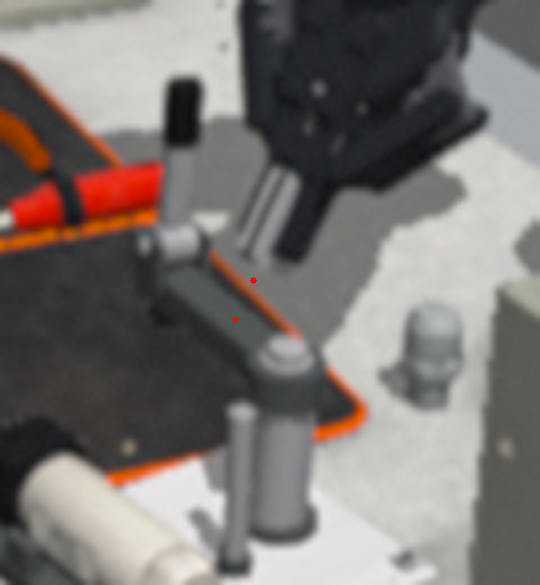

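Run:
```python
from fit import *
E=dict(s2=(.6758,.0016,.2324),s3=(.6730,.0167,.0965),s4=(.6432,.0075,.1005)); z=now()[1].as_matrix()[:,2]
o=[]
for k,e in E.items():
    for s in(-.017,0,.017): print(k,s,proj('scene',np.array(e)+s*z)[0].round(1))
    c=proj('scene',np.array(e))[0].astype(int); im=cv2.imread(f'pics/{k}.png'); x0,y0=max(c[0]-40,0),max(c[1]-75,0)
    a=cv2.resize(im[y0:y0+120,x0:x0+80],None,fx=3.3,fy=3.3,interpolation=2)
    for s,col in((-.04,(255,0,0)),(-.017,(0,255,0)),(0,(0,255,255)),(.017,(0,0,255))):
        q=(proj('scene',np.array(e)+s*z)[0]-[x0,y0])*3.3; cv2.circle(a,(int(q[0]),int(q[1])),2,col,-1)
    o.append(a)
cv2.imwrite('pics/c5.png',np.hstack(o)); print(bot.get_obs()['gripper_width'])
```

```text
s2 -0.017 [383.  150.5]
s2 0 [378.6 159.9]
s2 0.017 [374.2 169.2]
s3 -0.017 [372.  220.1]
s3 0 [367.9 228.6]
s3 0.017 [363.9 237.1]
s4 -0.017 [360.5 223.5]
s4 0 [356.4 232.2]
s4 0.017 [352.2 240.9]
-0.0003463113429315691
```

View pics/c5.png

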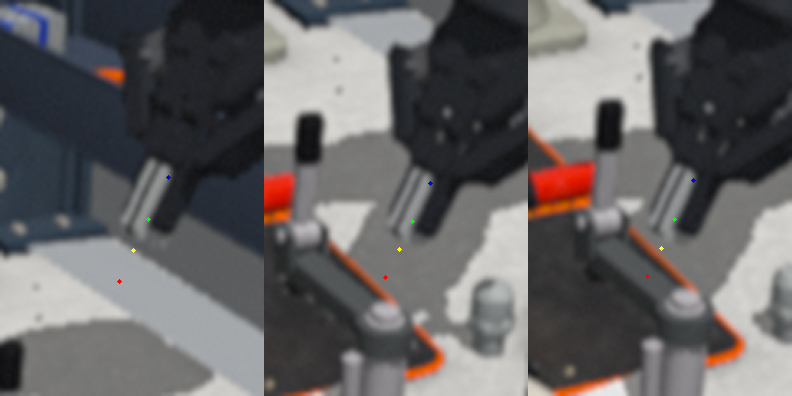

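```bash
sed -i 's/tcp=np.array(tip)-.017\*/tcp=np.array(tip)+TIP*/; s/^P0=/TIP=.007\nP0=/' fit.py
python3 - <<'E'
from fit import *
print(bot.get_obs()['q'].round(2))
row(strap_tip(.21,.042,.040,.12),ori(40));row(strap_tip(.21,.042,.040,.078),ori(40))
E
```

```text
[-0.26  0.87  0.25  1.3  -0.14  1.52  1.73]
[0.4, 10.0, -0.1] [-0.82, -0.82, -2.11] 0
[0.4, 10.0, -0.1] [-2.92, -0.84, 1.52] 0
```

Emit:
carry_out(
  moves=[
    [[0,5,0],[-0.4,-0.4,-1],0],
    [[0,10,0],[-0.8,-0.8,-2.1],0],
    [[0,10,0],[-1.8,-0.8,-0.3],0],
    [[0,10,0],[-2.9,-0.8,1.5],0],
    [[0,10,0],[-2.9,-0.8,1.5],0],
  ],
)

```text
t: 4.78
eef_pos: [0.6601, 0.0022, 0.0702]
tool_rot: [-0.343, -0.073, 0.936, -0.024]
contact_force: [-0.1, -0.6, 0.1]
gripper_width: 0.001
```

Run:
```python
from fit import *
p,Rr=now();z=Rr.as_matrix()[:,2]; print(p,p-TIP*z, bot.get_obs()['contact_force'],bot.get_obs()['q'].round(2))
for f,off in((.21,.020),(.35,.020),(.5,.02),(.65,.021),(.8,.022)): row(strap_tip(f,.042,off,.078),ori(40))
save('scene','s5.png')
a=cv2.resize(cv2.imread('pics/s5.png')[170:300,300:420],None,fx=4.5,fy=4.5,interpolation=2)
for k in (-.007,.017):
  q=(proj('scene',p+k*z)[0]-[300,170])*4.5; cv2.circle(a,(int(q[0]),int(q[1])),3,(0,0,255),-1)
cv2.imwrite('pics/c6.png',a)
```

```text
[0.66008405 0.0022121  0.07018634] [0.66455905 0.0028744  0.07552823] [-0.06658728 -0.62645882  0.13690545] [-0.23  1.05  0.25  1.09 -0.14  1.73  1.73]
[0.4, -0.3, -0.1] [1.53, 0.18, 0.97] 0
[0.4, -0.3, -0.1] [1.96, 0.48, 1.35] 0
[0.4, -0.3, -0.1] [2.46, 0.71, 1.77] 0
[0.4, -0.3, -0.1] [2.91, 0.88, 2.15] 0
[0.4, -0.3, -0.1] [3.38, 0.97, 2.55] 0
```

View pics/c6.png

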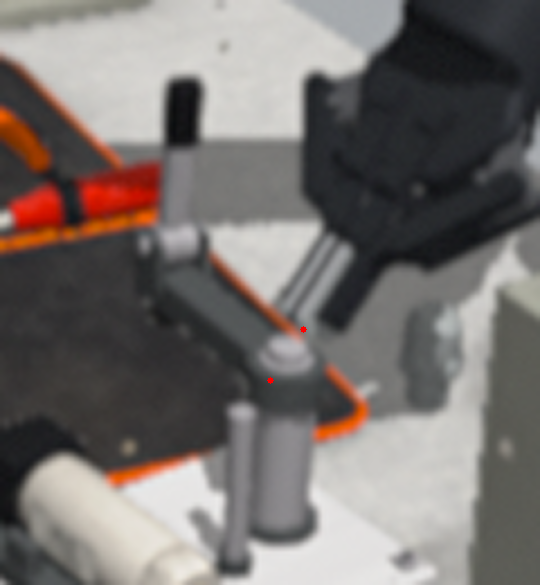

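Emit:
carry_out(
  moves=[
    [[0,0,0],[0.8,0.1,0.5],0],
    [[0,0,0],[1.5,0.2,1.0],0],
    [[0,0,0],[2.0,0.5,1.35],0],
    [[0,0,0],[2.5,0.7,1.75],0],
    [[0,0,0],[2.5,0.7,1.75],0],
  ],
)

```text
t: 5.45
eef_pos: [0.6307, 0.0047, 0.076]
tool_rot: [-0.341, -0.073, 0.937, -0.024]
contact_force: [-0.6, -0.2, -0.4]
gripper_width: 0.001
```

```bash
cat > look.py <<'E'
from fit import *
import sys
p,Rr=now();z=Rr.as_matrix()[:,2]; o=bot.get_obs(); print('t',o['t'],'tcp',p.round(4),'tip',(p-TIP*z).round(4),'F',o['contact_force'].round(1),o['q'].round(2))
n=sys.argv[1]; save('scene',f's{n}.png')
for l in('strap','lever'):
  for x in bot.silhouettes(l,'scene')[:1]: ys,xs=np.nonzero(x['region']); print(l,round(x['score'],2),x['location'],xs.min(),xs.max(),ys.min(),ys.max())
E
python3 look.py 6
python3 - <<'E'
from fit import *
for f in(.2,.35,.5,.65): print(f,proj('scene',pts([*P0[:3],f,.08])['tip'])[0].round(1))
for f,off in((.5,.02),(.65,.021),(.8,.022),(.95,.023),(1.1,.024),(1.25,.024),(1.4,.024)): row(strap_tip(f,.042,off,.078),ori(40))
E
```

```text
t 5.45 tcp [0.6307 0.0047 0.076 ] tip [0.6351 0.0054 0.0813] F [-0.6 -0.2 -0.4] [-0.25  0.99  0.25  1.2  -0.13  1.67  1.73]
strap 0.69 [335.2, 237.1] 322 372 189 262
lever 0.77 [332.8, 208.2] 327 338 189 229
0.2 [340.6 187.2]
0.35 [334.9 188.6]
0.5 [329.9 190.5]
0.65 [325.5 192.6]
[0.4, -0.0, -0.1] [-0.04, 0.04, 0.34] 0
[0.4, -0.0, -0.1] [0.41, 0.21, 0.72] 0
[0.4, -0.0, -0.1] [0.88, 0.3, 1.12] 0
[0.4, -0.0, -0.1] [1.36, 0.31, 1.52] 0
[0.4, -0.0, -0.1] [1.85, 0.24, 1.93] 0
[0.4, -0.0, -0.1] [2.37, -0.0, 2.37] 0
[0.4, -0.0, -0.1] [2.87, -0.34, 2.78] 0
```

Emit:
carry_out(
  moves=[
    [[0,0,0],[0.4,0.2,0.7],0],
    [[0,0,0],[0.9,0.3,1.1],0],
    [[0,0,0],[1.4,0.3,1.5],0],
    [[0,0,0],[1.9,0.2,1.95],0],
    [[0,0,0],[1.9,0.2,1.95],0],
  ],
)

```text
t: 6.22
eef_pos: [0.6031, 0.002, 0.0731]
tool_rot: [-0.342, -0.072, 0.937, -0.024]
contact_force: [0.0, -0.3, -0.2]
gripper_width: -0.0
```

```bash
python3 look.py 7
python3 - <<'E'
from fit import *
for f in(.8,.95,1.1): print(f,proj('scene',pts([*P0[:3],f,.08])['tip'])[0].round(1))
for f,off in((1.1,.024),(1.25,.024),(1.4,.024),(1.55,.024),(1.7,.024),(1.8,.024),(1.9,.024)): row(strap_tip(f,.042,off,.078),ori(40))
E
```

```text
t 6.225 tcp [0.6031 0.002  0.0731] tip [0.6076 0.0026 0.0784] F [ 0.  -0.3 -0.2] [-0.25  0.95  0.25  1.29 -0.13  1.62  1.73]
strap 0.93 [323.0, 245.9] 305 372 199 262
lever 0.76 [319.9, 216.5] 310 322 198 237
0.8 [322.  195.1]
0.95 [319.3 197.8]
1.1 [317.6 200.8]
[0.4, -0.0, -0.1] [-0.07, 0.05, -0.03] 0
[0.4, -0.0, -0.1] [0.45, -0.18, 0.41] 0
[0.4, -0.0, -0.1] [0.94, -0.52, 0.82] 0
[0.4, -0.0, -0.1] [1.39, -0.95, 1.19] 0
[0.4, -0.0, -0.1] [1.79, -1.46, 1.52] 0
[0.4, -0.0, -0.1] [2.02, -1.84, 1.71] 0
[0.4, -0.0, -0.1] [2.21, -2.25, 1.88] 0
```

Emit:
carry_out(
  moves=[
    [[0,0,0],[0.45,-0.2,0.4],0],
    [[0,0,0],[0.9,-0.5,0.8],0],
    [[0,0,0],[1.4,-1.0,1.2],0],
    [[0,0,0],[1.8,-1.5,1.5],0],
    [[0,0,0],[1.8,-1.5,1.5],0],
  ],
)

```text
t: 7.0
eef_pos: [0.5823, -0.0174, 0.0731]
tool_rot: [-0.342, -0.072, 0.937, -0.024]
contact_force: [-0.3, -0.6, -0.3]
gripper_width: -0.001
```

```bash
python3 look.py 8
python3 - <<'E'
from fit import *
for f in(1.6,1.7,1.8,1.9): print(f,proj('scene',pts([*P0[:3],f,.08])['tip'])[0].round(1))
for off in(.026,.024,.022,.02): row(strap_tip(1.9,.042,off,.078),ori(40))
E
```

```text
t 7.0 tcp [ 0.5823 -0.0174  0.0731] tip [ 0.5868 -0.0167  0.0784] F [-0.3 -0.6 -0.3] [-0.24  0.92  0.25  1.36 -0.11  1.58  1.75]
strap 0.83 [321.7, 253.6] 305 372 213 273
lever 0.92 [319.8, 231.1] 310 324 212 256
1.6 [319.9 211.3]
1.7 [321.8 213.3]
1.8 [324.2 215.3]
1.9 [327.1 217.3]
[0.4, -0.1, -0.1] [0.41, -0.53, 0.37] 0
[0.4, -0.1, -0.1] [0.41, -0.73, 0.37] 0
[0.4, -0.1, -0.1] [0.41, -0.93, 0.37] 0
[0.4, -0.1, -0.1] [0.41, -1.13, 0.37] 0
```

Now the last bit, in small steps, watching the force.

Emit:
carry_out(
  moves=[
    [[0,0,0],[0.3,-0.3,0.25],0],
    [[0,0,0],[0.4,-0.6,0.35],0],
    [[0,0,0],[0.4,-0.9,0.35],0],
    [[0,0,0],[0.4,-0.9,0.35],0],
  ],
)

```text
t: 7.65
eef_pos: [0.5788, -0.0264, 0.0727]
tool_rot: [-0.342, -0.072, 0.937, -0.024]
contact_force: [-0.5, -0.3, 0.6]
gripper_width: 0.002
```

```bash
python3 look.py 9
```

```text
t 7.65 tcp [ 0.5788 -0.0264  0.0727] tip [ 0.5833 -0.0258  0.0781] F [-0.5 -0.3  0.6] [-0.23  0.91  0.25  1.38 -0.11  1.57  1.76]
strap 0.92 [327.1, 253.4] 312 372 217 278
lever 0.97 [325.5, 238.3] 316 330 217 262
```

Emit:
carry_out(
  moves=[
    [[0,0,0],[0,-0.2,0],0],
    [[0,0,0],[0,-0.4,0],0],
    [[0,0,0],[0,-0.6,0],0],
    [[0,0,0],[0,-0.6,0],0],
  ],
)

```text
t: 8.3
eef_pos: [0.5794, -0.0271, 0.0728]
tool_rot: [-0.342, -0.074, 0.936, -0.021]
contact_force: [-5.3, 11.9, 2.4]
gripper_width: -0.003
```

```bash
python3 look.py 10
```

```text
t 8.3 tcp [ 0.5794 -0.0271  0.0728] tip [ 0.5838 -0.0264  0.0782] F [-5.3 11.9  2.4] [-0.23  0.91  0.25  1.37 -0.11  1.58  1.77]
strap 0.8 [327.1, 257.7] 312 372 217 279
lever 0.63 [323.5, 238.8] 316 331 217 264
```

Emit:
carry_out(
  moves=[
    [[0,0,0],[0,1.2,0],0],
    [[0,0,0],[0,2.2,0],0],
    [[0,0,0],[3.2,2.2,-3.8],0],
    [[0,0,0],[6.4,2.2,-7.6],0],
    [[0,0,0],[9.6,2.2,-11.4],0],
  ],
)

```text
t: 9.07
eef_pos: [0.5767, -0.011, 0.2235]
tool_rot: [-0.341, -0.073, 0.937, -0.025]
contact_force: [0.3, -0.2, 1.0]
gripper_width: 0.002
```

```bash
cat >> fit.py <<'E'
def F(v,w=P0[2]): return np.array([P0[0],P0[1],0])+np.array([np.cos(w)*v[0]-np.sin(w)*v[1],np.sin(w)*v[0]+np.cos(w)*v[1],v[2]])
E
python3 look.py 11
python3 - <<'E'
from fit import *
row(F([-.035,0,.22]),ori(0)); row(F([-.035,0,.150]),ori(0))
a=cv2.resize(cv2.imread('pics/s11.png')[170:320,270:410],None,fx=4,fy=4,interpolation=2)
for k,v in pts([*P0[:3],1.9,.08]).items():
    if k in('nut','pin','tip','axle','mid'): q=(proj('scene',v)[0]-[270,170])*4; cv2.circle(a,(int(q[0]),int(q[1])),2,(0,0,255),-1)
cv2.imwrite('pics/c7.png',a)
E
```

```text
t 9.075 tcp [ 0.5767 -0.011   0.2235] tip [ 0.5812 -0.0103  0.2288] F [ 0.3 -0.2  1. ] [-0.26  0.75  0.28  1.31 -0.09  1.79  1.75]
strap 0.66 [325.9, 256.5] 312 372 217 279
lever 0.85 [325.3, 239.0] 317 330 218 262
[0.3, -39.6, -0.3] [5.06, -3.76, 5.68] 0
[0.3, -39.6, -0.3] [0.59, -3.78, 11.07] 0
```

View pics/c7.png

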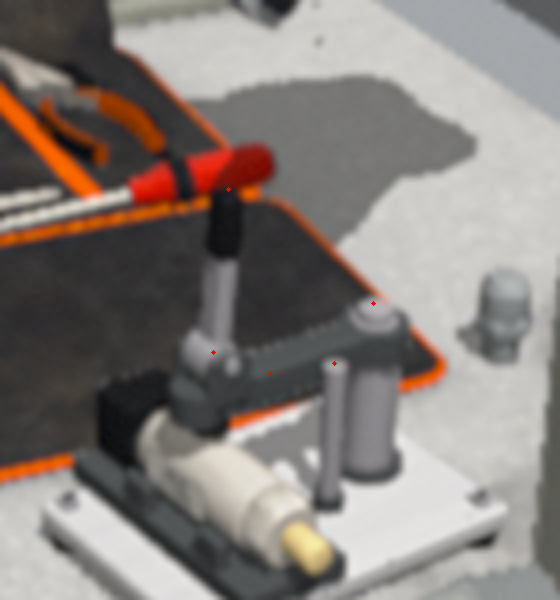

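Emit:
carry_out(
  moves=[
    [[0,-10,0],[1.5,-0.9,1.1],0],
    [[0,-20,0],[3,-1.9,2.2],0],
    [[0,-30,0],[4.5,-2.8,3.3],0],
    [[0,-39.6,0],[6,-3.8,4.5],0],
    [[0,-39.6,0],[6,-3.8,4.5],0],
  ],
)

```text
t: 9.85
eef_pos: [0.5023, -0.062, 0.2243]
tool_rot: [-0.006, -0.074, 0.997, 0.002]
contact_force: [0.5, 0.1, 0.5]
gripper_width: -0.001
```

```bash
python3 look.py 12
python3 - <<'E'
from fit import *
row(F([-.035,0,.15]),ori(0))
p,Rr=now();z=Rr.as_matrix()[:,2]
b=None
a=cv2.resize(cv2.imread('pics/s12.png')[120:320,270:410],None,fx=3,fy=3,interpolation=2)
for k in (-.007,.017):
  q=(proj('scene',p+k*z)[0]-[270,120])*3; cv2.circle(a,(int(q[0]),int(q[1])),2,(0,0,255),-1)
cv2.imwrite('pics/c8.png',a)
E
```

```text
t 9.85 tcp [ 0.5023 -0.062   0.2243] tip [ 0.5024 -0.062   0.2313] F [0.5 0.1 0.5] [-0.24  0.21  0.29  1.96 -0.07  0.99  1.8 ]
strap 0.94 [325.1, 255.3] 312 372 217 279
lever 0.66 [326.2, 237.8] 316 330 217 264
[0.3, -0.4, -0.3] [-0.11, -0.1, 8.26] 0
```

View pics/c8.png

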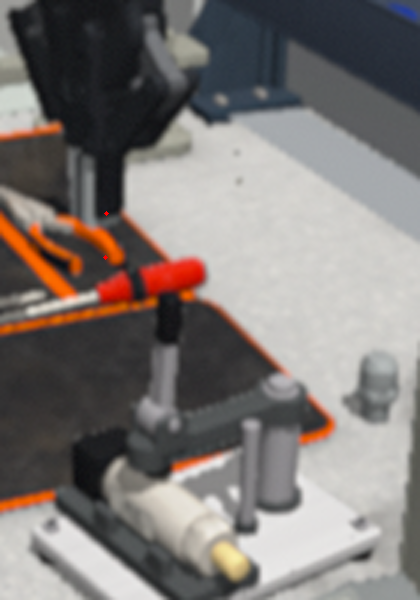

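```bash
cat >> fit.py <<'E'
def lev(l,s=.058,h=.011): return F([s*np.sin(l)-.006*np.cos(l)-h,0,.106+s*np.cos(l)+.006*np.sin(l)])
E
python3 - <<'E'
from fit import *
row(F([-.035,0,.164]),ori(0))
for l in(0,.15,.3,.45,.6,.75,.9,1.05,1.2,1.35,1.45): print(l,end=' ');row(lev(l),ori(0))
E
```

```text
[0.3, -0.4, -0.3] [-0.1, -0.09, 6.86] 0
0 [0.3, -0.4, -0.3] [-1.9, -0.08, 6.85] 0
0.15 [0.3, -0.4, -0.3] [-2.78, -0.08, 6.82] 0
0.3 [0.3, -0.4, -0.3] [-3.64, -0.07, 6.92] 0
0.45 [0.3, -0.4, -0.3] [-4.49, -0.07, 7.15] 0
0.6 [0.3, -0.4, -0.3] [-5.29, -0.07, 7.5] 0
0.75 [0.3, -0.4, -0.3] [-6.03, -0.07, 7.97] 0
0.9 [0.3, -0.4, -0.3] [-6.69, -0.06, 8.54] 0
1.05 [0.3, -0.4, -0.3] [-7.25, -0.07, 9.2] 0
1.2 [0.3, -0.4, -0.3] [-7.71, -0.07, 9.95] 0
1.35 [0.3, -0.4, -0.3] [-8.06, -0.07, 10.75] 0
1.45 [0.3, -0.4, -0.3] [-8.22, -0.07, 11.31] 0
```

Emit:
carry_out(
  moves=[
    [[0,0,0],[-0.1,0,3.5],0],
    [[0,0,0],[-0.1,0,6.8],0],
    [[0,0,0],[-1,0,6.85],0],
    [[0,0,0],[-1.9,0,6.85],0],
    [[0,0,0],[-2.8,0,6.85],0],
  ],
)

```text
t: 10.62
eef_pos: [0.5369, -0.0551, 0.1579]
tool_rot: [-0.004, -0.077, 0.997, 0.002]
contact_force: [-3.1, -0.1, 0.7]
gripper_width: -0.0
```

```bash
python3 look.py 13
python3 - <<'E'
from fit import *
for l in(.08,.15,.3,.45): print(l,proj('scene',pts([*P0[:3],1.9,l])['tip'])[0].round(1))
for l in(.3,.45,.6,.75,.9): print(l,end=' ');row(lev(l),ori(0))
E
```

```text
t 10.625 tcp [ 0.5369 -0.0551  0.1579] tip [ 0.537  -0.0552  0.1649] F [-3.1 -0.1  0.7] [-0.23  0.34  0.27  1.96 -0.12  0.86  1.83]
strap 0.56 [328.8, 255.6] 312 372 217 280
lever 0.72 [394.8, 250.5] 390 402 238 261
0.08 [327.1 217.3]
0.15 [329.6 216.8]
0.3 [334.9 216.4]
0.45 [339.8 217. ]
0.3 [0.2, -0.3, -0.3] [-0.78, -0.02, 0.16] 0
0.45 [0.2, -0.3, -0.3] [-1.63, -0.02, 0.39] 0
0.6 [0.2, -0.3, -0.3] [-2.43, -0.02, 0.75] 0
0.75 [0.2, -0.3, -0.3] [-3.16, -0.02, 1.21] 0
0.9 [0.2, -0.3, -0.3] [-3.82, -0.01, 1.79] 0
```

Contact with ~3 N, as expected of the lever. Continuing along the arc.

Emit:
carry_out(
  moves=[
    [[0,0,0],[-0.8,0,0.2],0],
    [[0,0,0],[-1.6,0,0.4],0],
    [[0,0,0],[-2.4,0,0.75],0],
    [[0,0,0],[-3.2,0,1.2],0],
    [[0,0,0],[-3.8,0,1.8],0],
  ],
)

```text
t: 11.4
eef_pos: [0.5742, -0.0495, 0.1387]
tool_rot: [-0.003, -0.077, 0.997, 0.002]
contact_force: [-1.4, -1.2, 4.0]
gripper_width: -0.001
```

```bash
python3 look.py 14
python3 - <<'E'
from fit import *
for l in(.6,.75,.9,1.05): print(l,proj('scene',pts([*P0[:3],1.9,l])['tip'])[0].round(1))
for l in(.9,1.05,1.2,1.35,1.45): print(l,end=' ');row(lev(l),ori(0))
E
```

```text
t 11.4 tcp [ 0.5742 -0.0495  0.1387] tip [ 0.5743 -0.0495  0.1457] F [-1.4 -1.2  4. ] [-0.22  0.42  0.26  1.89 -0.14  0.85  1.83]
strap 0.83 [335.1, 255.8] 312 372 224 281
lever 0.84 [336.1, 247.7] 315 353 224 263
0.6 [344.3 218.6]
0.75 [348.2 221. ]
0.9 [351.5 224.2]
1.05 [354.2 228. ]
0.9 [0.3, -0.4, -0.3] [-0.14, -0.07, -0.17] 0
1.05 [0.3, -0.4, -0.3] [-0.71, -0.07, 0.49] 0
1.2 [0.3, -0.4, -0.3] [-1.17, -0.07, 1.24] 0
1.35 [0.3, -0.4, -0.3] [-1.52, -0.07, 2.04] 0
1.45 [0.3, -0.4, -0.3] [-1.68, -0.07, 2.6] 0
```

Emit:
carry_out(
  moves=[
    [[0,0,0],[-0.7,0,0.5],0],
    [[0,0,0],[-1.2,0,1.2],0],
    [[0,0,0],[-1.5,0,2.0],0],
    [[0,0,0],[-1.7,0,2.5],0],
    [[0,0,0],[-1.7,0,2.7],0],
  ],
)

```text
t: 12.18
eef_pos: [0.5899, -0.0468, 0.1123]
tool_rot: [-0.004, -0.076, 0.997, 0.002]
contact_force: [-6.6, -0.6, 16.4]
gripper_width: -0.001
```

```bash
python3 look.py 15
python3 - <<'E'
from fit import *
for l in(1.2,1.35,1.45): print(l,proj('scene',pts([*P0[:3],1.9,l])['tip'])[0].round(1)); row(lev(l),ori(0))
E
```

```text
t 12.175 tcp [ 0.5899 -0.0468  0.1123] tip [ 0.59   -0.0468  0.1193] F [-6.6 -0.6 16.4] [-0.21  0.48  0.25  1.87 -0.16  0.82  1.84]
strap 0.83 [333.0, 255.7] 312 372 240 282
lever 0.59 [337.5, 249.7] 316 358 240 262
1.2 [356.1 232.5]
[0.3, -0.4, -0.3] [0.54, -0.02, -1.31] 0
1.35 [357.3 237.5]
[0.3, -0.4, -0.3] [0.19, -0.02, -0.51] 0
1.45 [357.6 241.1]
[0.3, -0.4, -0.3] [0.03, -0.03, 0.05] 0
```

Emit:
carry_out(
  moves=[
    [[0,0,0],[0,0,0.3],0],
    [[0,0,0],[0,0,0.5],0],
    [[0,0,0],[0,0,0.5],0],
  ],
)

```text
t: 12.7
eef_pos: [0.5902, -0.0469, 0.1112]
tool_rot: [-0.003, -0.076, 0.997, 0.003]
contact_force: [-16.3, 0.9, 40.1]
gripper_width: -0.003
```

```bash
python3 look.py 16
```

```text
t 12.7 tcp [ 0.5902 -0.0469  0.1112] tip [ 0.5902 -0.0469  0.1182] F [-16.3   0.9  40.1] [-0.21  0.48  0.25  1.87 -0.16  0.82  1.84]
strap 0.97 [337.0, 254.9] 313 371 241 281
lever 0.71 [336.2, 252.3] 314 359 240 263
```

Emit:
carry_out(
  moves=[
    [[0,0,0],[0,0,-2],0],
    [[0,0,0],[0,0,-6],0],
    [[0,0,0],[0,0,-12],0],
    [[0,0,0],[0,5,-14],0],
    [[0,0,0],[0,11,-14],0],
  ],
)

```text
t: 13.48
eef_pos: [0.5759, 0.0618, 0.2499]
tool_rot: [-0.0, -0.075, 0.997, 0.002]
contact_force: [1.1, 1.5, -0.4]
gripper_width: 0.006
```

Emit:
carry_out(
  moves=[
    [[0,0,0],[1,6,0],0],
    [[0,0,0],[2,12,0],0],
    [[0,0,0],[3,18,0],0],
    [[0,0,0],[3,24,0],0],
    [[0,0,0],[3,24,0],0],
  ],
)

```text
t: 14.1
eef_pos: [0.5054, 0.3011, 0.2482]
tool_rot: [-0.004, -0.081, 0.997, 0.004]
contact_force: [0.9, -1.3, 0.2]
gripper_width: 0.001
```

```bash
python3 look.py 17
python3 - <<'E'
from fit import *
save('top','t17.png')
for l in('battery','union','gland','transmitter'):
  for n in('top','scene'):
    for x in bot.silhouettes(l,n)[:1]: print(l,n,round(x['score'],2),x['location'])
a=cv2.resize(cv2.imread('pics/s17.png')[190:340,270:410],None,fx=3,fy=3,interpolation=2)
for l in(1.2,1.3,1.45):
  q=(proj('scene',pts([*P0[:3],1.9,l])['tip'])[0]-[270,190])*3; cv2.circle(a,(int(q[0]),int(q[1])),2,(0,0,255),-1)
b=cv2.resize(cv2.imread('pics/t17.png')[190:340,280:400],None,fx=3,fy=3,interpolation=2)
cv2.imwrite('pics/c9.png',np.hstack([a,b]))
E
```

```text
t 14.1 tcp [0.5054 0.3011 0.2482] tip [0.5055 0.301  0.2552] F [ 0.9 -1.3  0.2] [-0.74  0.32  0.13  1.75 -0.06  1.08  1.14]
strap 0.91 [334.5, 257.5] 312 372 239 282
lever 0.77 [341.1, 250.4] 315 359 239 263
battery top 0.7 [315.4, 336.3]
battery scene 0.59 [212.1, 309.0]
gland top 0.44 [310.9, 161.7]
gland scene 0.5 [394.6, 249.4]
transmitter top 0.93 [345.4, 255.0]
transmitter scene 0.94 [322.8, 289.9]
```

View pics/c9.png

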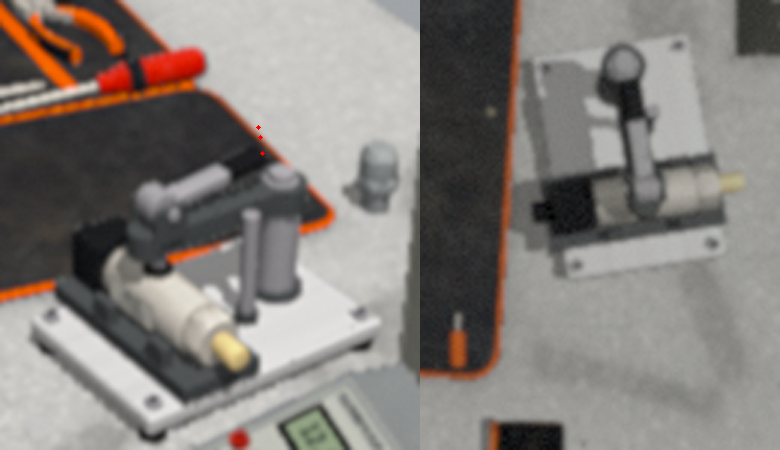

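```bash
python3 -c "
from station import bot
print(bot.get_obs()['t'],bot.hand_in())"
```

```text
the job is handed in; nothing more can be done
14.7 None
```

The transmitter is clamped and the job is handed in at 14.7 s, with the arm clear of everything. I swung the strap round with the outside of the closed fingers until it rested on its stop pin. Then I pushed the cam lever down along its arc with the closed fingertips, and nothing was gripped.

**Last checks**
- **Strap:** the push stopped at about 12 N. In both cameras it lies along the fixture's -x against the pin, matching the predicted home angle.
- **Lever:** 5 mm of extra push moved it only about 1 mm while the force rose from 16 to 40 N vertically, so it is on its stop. After I withdrew, its end showed within a pixel or two of where 1.45 rad should put it.
- **Transmitter and small parts:** the transmitter still lies in its cradle. The battery and gland show within about 4 pixels of where they first appeared. The network did not report the union in the last picture, so its place was not confirmed there; the arm never came near it.

**Disagreement:** the pictures showed the closed fingertips about 7 mm behind the TCP, not 17 mm ahead as stated. Because of this my first push passed over the strap without touching it. I used the measured value from then on, and the contacts matched it.

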